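# Fill the coupling carrier, one to a well

### The job

The grey carrier plate takes one straight pipe coupling in each of its three wells, and one coupling is already in its well. Fill the two empty wells with the two straight couplings that stand loose on the bench, one in each, standing upright on the well floor, and leave the third coupling in its well. The bell reducers (wide at the foot, narrow at the neck) do not belong in the carrier.

Things in the scene. Friction and masses are not known exactly. Their poses are not given: they have to be found in the camera images.
- coupling_1_centre (a point): Loose, on the bench: light grey galvanised straight pipe coupling on end: a short round sleeve with the same collar at both ends, 44 mm in diameter, 41 mm tall, 0.17 kg. Point: its centre, 20.5 mm above its underside; z along its axis. Two bell reducers (54 mm wide, 38 mm tall) stand about like it; at least 25 mm is free all round it.
- coupling_2_centre (a point): Loose, on the bench: dark iron straight pipe coupling on end: a short round sleeve with the same collar at both ends, 44 mm in diameter, 41 mm tall, 0.17 kg. Point: its centre, 20.5 mm above its underside; z along its axis. At least 25 mm is free all round it.
- coupling_3_centre (a point): Already in its well, loose in it: dark iron straight pipe coupling on end: a short round sleeve with the same collar at both ends, 44 mm in diameter, 41 mm tall, 0.17 kg. Point: its centre, 20.5 mm above its underside; z along its axis. 
- carrier: Flat grey plastic plate fixed to the bench, 266 mm (x) x 98 mm (y), 16 mm high; origin: centre of its underside. Three round wells in a row along x at -84, 0 and +84 mm, each 67 mm in diameter and 12 mm deep (floor 4 mm above the bench). The well at +84 mm holds the third coupling. A tall shelf rack stands behind the bench, 0.7 m ahead of the robot: keep the arm clear.
- well_a (a point): Centre of the mouth of the empty end well (x = -84 mm on the carrier), level with the plate's top, 16 mm above the bench; axes as the carrier's. A coupling standing in a well has its centre 8.5 mm above the mouth, and its upper 29 mm shows above the plate: held by its upper 25 mm, it goes in with the fingers clear of the plate.
- well_b (a point): The same point of the empty middle well (x = 0 on the carrier).
Not all that is in view belongs to the job. What is shaped like the part that bears coupling_1_centre but green or turquoise is not meant.

How it is judged:
By the outcome, as a careful person would: the job done as asked, in the order asked, and still so for the second after the job is handed in, with the robot touching nothing.
It also fails if it takes over 48 s, if anything falls off the work surface, if the arm or the gripper's body presses on something with over 40 N, if the wrist force passes 120 N, or if a joint passes its speed limit or range.

### The arm

A 6-joint arm with a two-finger parallel gripper is mounted at the origin on a cart in front of the work surface, level with it; the furniture and walls round the work are solid. World frame = base frame: x ahead of the robot, y to its left, z up, the work surface at z = 0. Lengths are in mm, angles in rad, forces in N, time in s.
With the tool pointing down it reaches from about 325 to 875 mm from the base axis. Payload 4.4 kg.
Tool frame: the origin (TCP) lies on the centre line of the jaws, within the pads' length; the fingertips stand ahead of it and the grasp point (between the pads) lies 6 mm ahead of it (ctrl.tcp_to_tips is the z of the fingertips in the tool frame, in mm); z points along the fingers, y is the direction in which the jaws open and shut (so a half turn about z gives the same grasp; the last joint's range is limited). The gripper opens to 85 mm and grips with 20 to 120 N. Pads are 22 mm wide; open, the fingers measure 114 mm over their backs; the gripper's body (76 mm by 85 mm) begins 54 mm behind the grasp point. The pads swing forward as they close: fully open they stand 13 mm farther back than shut.
Start: joints at [-1.258, 0.207, 1.542, -0, 1.393, -0.15], TCP at [257.215, -514.265, 256.282] pointing down, gripper open.
Joint ranges: [-2.73, 2.73], [-0.86, 2.22], [0.23, 2.46], [-1.11, 4.25], [0.08, 2.63], [-2.82, 2.82]. Speed limits (rad/s): [2.79, 2.79, 3.14, 3.14, 3.14, 3.14].

### API

Orientations are given as a 3x3 rotation matrix whose columns are the frame's x, y, z axes.
In Python, from plant import ctrl, sensors, optics gives the robot as it stands. Calls block until the motion is done:
- ctrl.move_ptp(position, orientation): joint-space move of the TCP to a pose.
- ctrl.move_l(position, rot=None, vel=150, threshold=None): straight line of the TCP; rot=None keeps the orientation; vel is the mean speed in mm/s. With threshold (N) it stops when the force on the tool has changed by that much, and returns True; else False.
- ctrl.set_joints(angles): joint-space move.
- ctrl.gripper_to(opening, force=None): finger opening in mm; force is the grip in N (None keeps the last); returns when the fingers have stopped.
- ctrl.hold(seconds).
- ctrl.solve_ik(position, orientation): joint angles nearest the present ones, or None.
- sensors.read_state(): the state.
- optics.grab_frame(name): name is "side" or "top"; returns (picture, depth): 420x560x3 uint8, red, green, blue; 420x560 float32, mm along the optical axis (not along the pixel's ray), 0 where there is no reading.
- optics.camera_params(name): a dict with "mtx" (3x3 intrinsics, pixels), "k1" (the pictures are not rectified: a ray, as slopes to the right and down, at radius r is drawn at 1 + k1 r^2 times it, then the intrinsics apply), "R" (3x3) and "t" (3): a world point X has camera coordinates R X + t. Camera axes: x right, y down, z forward; pixel columns grow to the right and rows downward; lengths in mm; the calibration is good to about 2 mm. A picture is of the moment at which its call begins. camera_params takes no time and is no camera call.
A pose or a line that the arm cannot do raises ctrl.MotionError and nothing moves.
- ctrl.finish_job(): hands the job in, once; it reports no verdict.
The state is a dict: "t": time; "q": joint angles; "qvel": joint speeds; "tau": joint torques, N m; "eef_pos": TCP position; "eef_rot": TCP orientation; "force": force on the tool from outside, world axes, zero at the start; "wrist_torque": the same for the moment, N m; "grip_width": finger opening in mm.
Only numpy, scipy, OpenCV 4.12 (cv2) and the standard library are available. Lean on these libraries where they do the work, as an engineer would, in place of code of your own. Each camera call takes 0.05 s, during which the arm holds its last target. There are 200 camera calls.

## Working session

There is one attempt and no reset: what is moved stays moved. The work goes in short steps, each a Python script; the robot and the scene stay as the last script left them, time stands still between calls to the robot, and variables do not carry over. Pictures are saved under pics/ and viewed, about 8 in all and at most 12, crops included, and the job is handed in when it is done.

```bash
mkdir -p pics
cat > h.py <<'E'
import numpy as np, cv2
from plant import ctrl, sensors, optics
def P(n): 
    p=optics.camera_params(n); return np.array(p["mtx"]),p["k1"],np.array(p["R"]),np.array(p["t"])
def undist(n,uv):
    K,k1,R,t=P(n)
    return cv2.undistortPoints(np.array(uv,float).reshape(-1,1,2),K,np.array([k1,0,0,0,0.])).reshape(-1,2)
def world(n,depth):
    h,w=depth.shape; K,k1,R,t=P(n)
    u,v=np.meshgrid(np.arange(w),np.arange(h))
    s=undist(n,np.stack([u,v],-1).reshape(-1,2)).reshape(h,w,2)
    c=np.dstack([s[...,0]*depth,s[...,1]*depth,depth])
    return (c-t)@R
def onplane(n,uv,z):
    K,k1,R,t=P(n); s=undist(n,uv); d=np.c_[s,np.ones(len(s))]@R; o=-R.T@t
    return o+d*((z-o[2])/d[:,2])[:,None]
E
python3 - <<'E'
from h import *
for n in("side","top"):
    K,k1,R,t=P(n); im,d=optics.grab_frame(n); np.savez(f"{n}0.npz",im=im,d=d)
    cv2.imwrite(f"pics/{n}0.png",im[...,::-1]); print(n,K.tolist(),k1,np.round(-R.T@t),np.round(R,2).tolist(),(d==0).mean())
print(sensors.read_state()["t"],ctrl.tcp_to_tips, np.round(sensors.read_state()["eef_rot"],2).tolist())
E
```

```text
side [[534.2030684782864, 0.0, 265.22268921639034], [0.0, 534.2030684782864, 206.15763261508545], [0.0, 0.0, 1.0]] 0.06739903462629712 [  285. -1062.   841.] [[0.98, -0.21, -0.01], [-0.13, -0.58, -0.81], [0.16, 0.79, -0.59]] 0.004107142857142857
top [[466.70657118475054, 0.0, 279.3002900441083], [0.0, 466.70657118475054, 214.86994701350844], [0.0, 0.0, 1.0]] 0.0366753191964846 [ 323.  -22. 1449.] [[-0.01, -1.0, 0.0], [-0.99, 0.01, -0.12], [0.12, -0.0, -0.99]] 0.004098639455782313
0.1 25.0 [[0.89, 0.45, -0.0], [0.45, -0.89, 0.0], [0.0, -0.0, -1.0]]
```

View pics/side0.png

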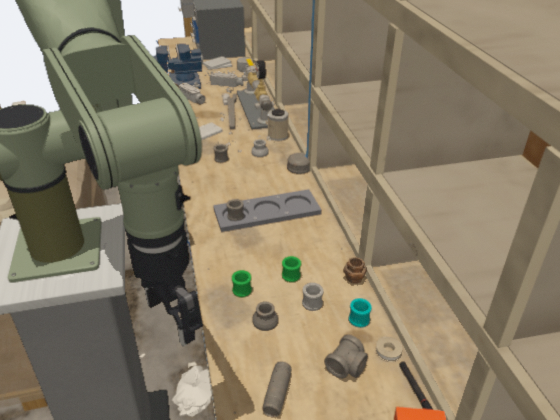

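View pics/top0.png

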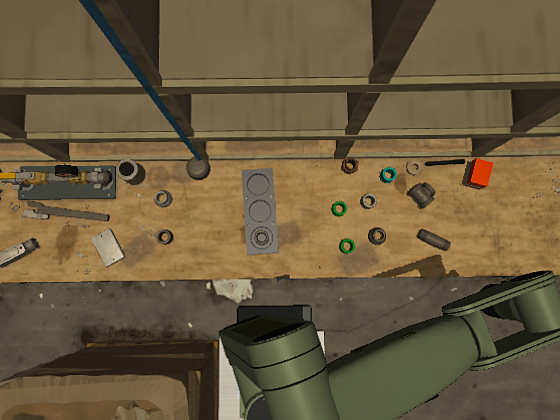

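Candidates (side px / top px):
- Light grey (312,295)/(369,200): looks like a straight sleeve.
- Light grey (260,147)/(163,198): looks like a bell reducer.
- Dark (221,152)/(166,237): looks like a straight sleeve.
- Dark (265,315)/(377,236): looks like a bell reducer.
- Green (242,283) and (291,268), turquoise (360,312): excluded by colour.
- Brown (355,270) and the ring (388,348): other objects.

The third coupling is in the carrier at (235,209)/(262,237), so well_a is at the far end. I'll check the choice in one crop and measure.

Run:
```python
from h import *
S=np.load("side0.npz");T=np.load("top0.npz")
def crop(im,u,v,r=30,k=260): return cv2.resize(im[v-r:v+r,u-r:u+r,::-1],(k,k),interpolation=cv2.INTER_CUBIC)
a=np.hstack([crop(S["im"],312,295),crop(S["im"],221,152),crop(S["im"],260,147)])
b=np.hstack([crop(S["im"],265,315),crop(T["im"],369,200),crop(T["im"],166,237)])
cv2.imwrite("pics/c.png",np.vstack([a,b]))
for n,D,pts in(("top",T,{"c1":(369,200),"c2":(166,237),"bellL":(163,198),"bellD":(377,236),"c3":(262,237)}),("side",S,{"c1":(312,295),"c2":(221,152),"bellL":(260,147),"bellD":(265,315),"c3":(235,209)})):
    W=world(n,D["d"]); 
    for k,(u,v) in pts.items():
        w=W[v-20:v+21,u-20:u+21].reshape(-1,3)
        lo=20 if k=="c3" else 8
        w=w[(w[:,2]>lo)&(w[:,2]<80)]; c=np.median(w,0); w=w[np.linalg.norm(w[:,:2]-c[:2],axis=1)<40]
        z=np.percentile(w[:,2],95); r=w[w[:,2]>z-6]
        (cx,cy),rad=cv2.minEnclosingCircle(r[:,:2].astype(np.float32))
        print(n,k,len(w),"ztop %.1f"%z,"rim c %.1f %.1f r %.1f"%(cx,cy,rad),"all",np.round(w.min(0)),np.round(w.max(0)))
    if n=="top":
        M=((W[...,2]>11)&(W[...,2]<22)&(W[...,0]<700)).astype(np.uint8); M[:, :235]=0;M[:,285:]=0
        w=W[M>0]; print("plate",len(w),np.median(w[:,2]),cv2.minAreaRect(w[:,:2].astype(np.float32)))
        for p in((259,184),(260,211)): 
            print("floor",W[p[1]-4:p[1]+5,p[0]-4:p[0]+5].reshape(-1,3).mean(0).round(1))
            w=W[p[1]-16:p[1]+17,p[0]-16:p[0]+17].reshape(-1,3); w=w[(w[:,2]<9)]
            print("  well",cv2.minEnclosingCircle(w[:,:2].astype(np.float32)),len(w))
    else:
        M=((W[...,2]>11)&(W[...,2]<22)); M[:185]=0;M[232:]=0;M[:,:205]=0;M[:,330:]=0
        w=W[M]; print("plate side",len(w),np.median(w[:,2]),cv2.minAreaRect(w[:,:2].astype(np.float32)))
```

```text
top c1 139 ztop 45.0 rim c 542.9 -303.2 r 21.9 all [ 522. -324.    8.] [ 585. -282.   48.]
top c2 156 ztop 44.2 rim c 441.0 323.3 r 22.7 all [420. 301.   9.] [461. 360.  50.]
top bellL 195 ztop 39.6 rim c 561.4 333.8 r 20.2 all [535. 307.   8.] [589. 358.  43.]
top bellD 188 ztop 40.6 rim c 436.1 -328.9 r 19.3 all [ 404. -354.    8.] [ 463. -298.   43.]
top c3 114 ztop 49.0 rim c 435.0 27.3 r 21.3 all [415.  -5.  20.] [475.  65.  53.]
plate 1747 15.55839607654812 ((301.8442077636719, 32.70677185058594), (154.07156372070312, 790.7882080078125), 89.81842041015625)
floor [603.1  34.1   3.4]
  well ((604.445556640625, 34.11071014404297), 71.88519287109375) 427
floor [517.5  31.6   2.3]
  well ((518.1235961914062, 31.328399658203125), 71.16223907470703) 403
side c1 438 ztop 41.1 rim c 540.2 -307.0 r 23.2 all [ 519. -329.    8.] [ 562. -284.   43.]
side c2 194 ztop 39.3 rim c 439.9 320.6 r 25.3 all [418. 295.   8.] [459. 346.  42.]
side bellL 171 ztop 36.0 rim c 559.4 330.4 r 20.4 all [536. 306.   8.] [583. 352.  38.]
side bellD 502 ztop 37.7 rim c 433.9 -332.4 r 19.6 all [ 408. -358.    8.] [ 460. -311.   40.]
side c3 241 ztop 44.3 rim c 431.6 25.4 r 23.6 all [411.   2.  20.] [453.  49.  47.]
plate side 1494 13.966901575529016 ((540.1769409179688, 30.679813385009766), (315.005126953125, 105.9656982421875), 3.7333855628967285)
```

View pics/c.png

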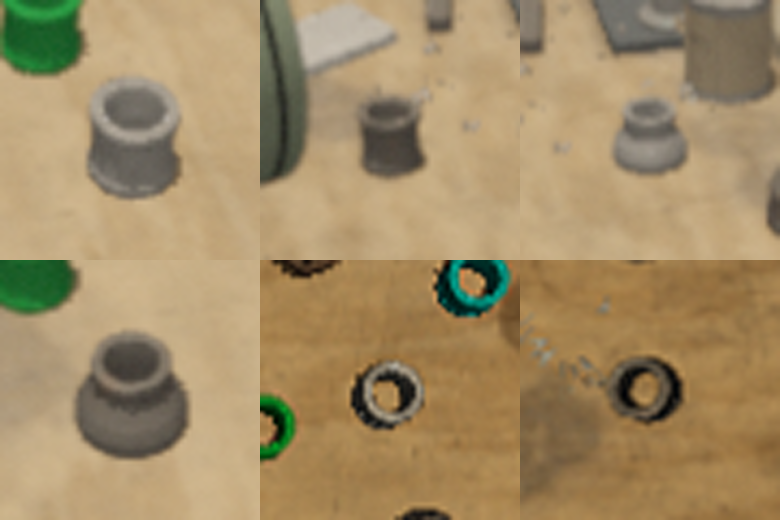

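The crops settle it. c1 is the light straight sleeve at side (312,295), and c2 is the dark straight sleeve at side (221,152). (260,147) and (265,315) are bells, wide at the foot. The two views put the tops at 41–45 mm and agree to about 3 mm in xy. Next I'll fit the well mouths in both views.

Run:
```python
from h import *
for n,dz in(("top",0),("side",0)):
    D=np.load(n+"0.npz"); W=world(n,D["d"])
    M=(np.abs(W[...,0]-519)<160)&(np.abs(W[...,1]-31)<75)&(W[...,2]>10)
    M=M.astype(np.uint8)
    cs,h=cv2.findContours(M,cv2.RETR_CCOMP,cv2.CHAIN_APPROX_NONE)
    for c,hh in zip(cs,h[0]):
        if cv2.contourArea(c)<150: continue
        p=onplane(n,c.reshape(-1,2),16)[:,:2].astype(np.float32)
        if hh[3]>=0: print(n,"hole",np.round(cv2.fitEllipse(p)[0],1),np.round(cv2.fitEllipse(p)[1],1),cv2.boundingRect(c))
        else: print(n,"outer",cv2.minAreaRect(p))
    # any object near the paths, tallest in the bench area
    m=(W[...,0]>330)&(W[...,0]<660)&(abs(W[...,1])<380); print("tall",np.percentile(W[m][:,2],[99,99.9]))
```

```text
top outer ((518.4332275390625, 32.26371383666992), (265.90057373046875, 97.86094665527344), 3.4286606311798096)
top hole [435.1  27.5] [69.  70.3] (250, 226, 24, 23)
top hole [518.4  32.1] [68.9 69.6] (248, 199, 24, 23)
top hole [601.4  37.4] [68.3 70.1] (246, 173, 24, 23)
tall [41.89629348 47.55152036]
side outer ((515.2090454101562, 29.75299835205078), (266.21820068359375, 115.83969116210938), 2.613945245742798)
side hole [431.1  19.4] [59.  66.1] (221, 208, 29, 14)
side hole [515.1  25.1] [67.4 68.9] (254, 199, 27, 18)
side hole [598.4  29.3] [65.5 67.6] (284, 195, 28, 16)
side outer ((825.097900390625, 429.4144287109375), (265.265625, 34.01078796386719), 89.12594604492188)
tall [40.8101463  45.88135976]
```

```bash
cat >> h.py <<'E'
Rd=np.diag([1.,-1.,-1.])
def st(s):
    x=sensors.read_state(); print(s,"t %.2f"%x["t"],np.round(x["eef_pos"],1),"w %.1f"%x["grip_width"],"F",np.round(x["force"],1),flush=True)
def pick(x,y,zt=120):
    ctrl.gripper_to(72,50)
    ctrl.move_ptp([x,y,zt],Rd); st("above")
    print("touch",ctrl.move_l([x,y,42],vel=90,threshold=12)); st("down")
    ctrl.gripper_to(30,50); st("gripped")
    ctrl.move_l([x,y,zt],vel=120); st("lifted")
def place(x,y,zt=120):
    ctrl.move_ptp([x,y,zt],Rd); st("over well")
    ctrl.move_l([x,y,56],vel=100)
    print("touch",ctrl.move_l([x,y,45],vel=25,threshold=5)); st("seated")
    ctrl.gripper_to(66); st("released")
    ctrl.move_l([x,y,zt],vel=120); st("up")
E
python3 - <<'E'
from h import *
pick(541.5,-305)
for n in("side","top"):
    im,d=optics.grab_frame(n); np.savez(n+"1.npz",im=im,d=d)
S=np.load("side1.npz")["im"]; cv2.imwrite("pics/s1.png",cv2.resize(S[180:360,200:440,::-1],None,fx=3,fy=3))
E
```

```text
above t 1.80 [ 541.4 -306.   120.6] w 72.2 F [-0.5  0.1  0.2]
touch False
down t 2.82 [ 542.1 -305.4   42.7] w 72.1 F [-0.7 -0.7  1.2]
gripped t 3.19 [ 542.4 -305.5   43.2] w 41.3 F [0.3 1.2 4. ]
lifted t 3.99 [ 540.7 -304.5  119. ] w 41.7 F [-0.7 -0.1 -2.3]
```

View pics/s1.png

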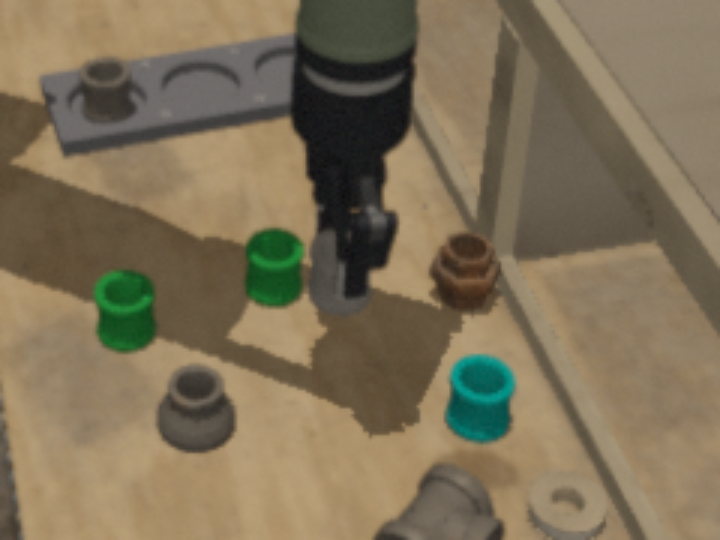

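The picture shows the grey sleeve hanging upright between the fingers at about crop (340,270), and its neighbours are untouched. Next I'll place it in well_b.

Run:
```python
from h import *
place(517,31)
pick(440.5,322)
S,d=optics.grab_frame("side"); cv2.imwrite("pics/s2.png",cv2.resize(S[110:260,140:380,::-1],None,fx=3,fy=3))
```

```text
over well t 5.37 [517.7  30.1 120.2] w 41.4 F [ 1.  -0.5 -1.6]
touch True
seated t 6.57 [517.6  31.   47.2] w 41.8 F [-0.5  0.1  3.7]
released t 6.92 [516.   31.1  45.9] w 65.9 F [-0.4  0.2 -0.1]
up t 7.69 [516.4  31.  119.5] w 65.7 F [-1.3 -0.6  0.8]
above t 9.07 [441.  321.2 119.9] w 72.0 F [-0.3  0.5  0.1]
touch False
down t 10.09 [441.1 322.3  42.6] w 72.4 F [ 0.1 -0.6 -0.1]
gripped t 10.47 [441.3 322.6  43.2] w 41.5 F [-0.9 -0.   5.6]
lifted t 11.28 [439.6 321.5 119. ] w 41.3 F [ 0.  -1.  -2.6]
```

View pics/s2.png

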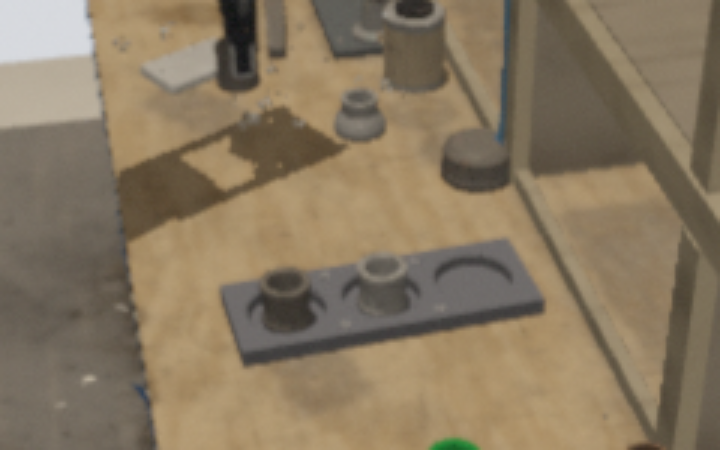

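The grey coupling stands upright in the middle well at crop (382,283). The dark one hangs in the gripper at crop (238,62). It goes into well_a next, then I'll move the arm clear and check.

Run:
```python
from h import *
place(600.9,35.7)
ctrl.move_ptp([400,-300,200],Rd); ctrl.hold(0.3); st("away")
for n in("side","top"):
    im,d=optics.grab_frame(n); W=world(n,d)
    if n=="side": a=cv2.resize(im[170:245,190:340,::-1],(700,350))
    else: b=cv2.resize(im[160:265,210:310,::-1],(500,525)); 
    for k,(x,y) in {"a":(600.9,35.7),"b":(517,31),"c3":(433,26.5)}.items():
        m=(np.hypot(W[...,0]-x,W[...,1]-y)<36)&(W[...,2]>22)&(W[...,2]<70); w=W[m]
        z=np.percentile(w[:,2],95); r=w[w[:,2]>z-6]
        c,rad=cv2.minEnclosingCircle(r[:,:2].astype(np.float32)); print(n,k,len(w),"top %.1f"%z,np.round(c,1),"r %.1f"%rad)
cv2.imwrite("pics/f.png",np.vstack([a,cv2.resize(b,(700,240))]))
```

```text
over well t 12.57 [600.2  36.9 119.6] w 41.3 F [-1.   0.9 -2.3]
touch True
seated t 13.78 [601.5  35.6  47.2] w 41.4 F [-0.8 -0.3  3.5]
released t 14.13 [599.8  35.8  45.3] w 66.0 F [-0.  -0.2 -0.5]
up t 14.90 [600.3  35.8 119.4] w 66.3 F [0.6 0.3 0.7]
away t 16.68 [ 400.4 -299.5  199.8] w 66.0 F [ 0.5  0.2 -0.6]
side a 218 top 45.3 [599.4  32.2] r 23.7
side b 218 top 44.2 [516.3  26.9] r 24.7
side c3 28 top 44.9 [415.5  22.3] r 8.4
top a 115 top 48.4 [599.6  35.5] r 21.5
top b 108 top 48.6 [518.7  30.6] r 21.6
top c3 106 top 48.1 [433.9  26.9] r 21.1
```

View pics/f.png

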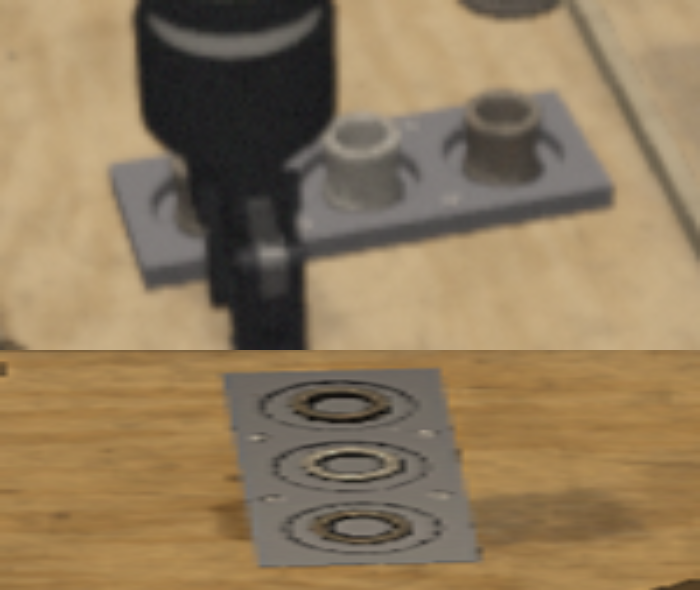

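All three couplings stand upright and inside their well rings in the top view (lower half, about (345,405), (352,465) and (360,527)). Their tops are level with each other. The arm hides c3 in the side view.

```bash
python3 -c "
from h import *
ctrl.finish_job()"
```

```text
the job is handed in; nothing more can be done
```

The job is handed in: both loose straight couplings are in the carrier, and the third was left in its well. The light grey one is in the middle well (well_b) and the dark iron one in the end well (well_a). The bell reducers and the green and turquoise parts were left alone.

- **Top view:** all three couplings stand upright inside their wells. Their tops read 48.1–48.6 mm, level with each other. This camera reads about 3–4 mm high, since 45 mm is expected.
- **Side view:** well_a and well_b read 45.3 and 44.2 mm. Its y positions came out about 3–4 mm lower than the top camera's, and the wells leave 11.5 mm of room all round.
- **Not checked from the side:** the arm hid coupling 3 in the last side picture, so its side reading is not valid. The top view shows it where it was, within about 1 mm.
- **Limits:** the arm's work ended at about 17 s of the 48 s allowed. The largest wrist force seen in my readings was about 6 N. The arm was clear of everything when I handed in.

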